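# Pin the fixture and hold the cam lift up for tacking

### The job

Get the pipe ready for tacking: with the copper-faced mallet, knock the sprung pin of the blue fixture fully down into its brass collar, and set the mallet down on the bench, off the fixture. Then swing the red cam lever up to the highest point of its lift, where it stands straight up and the pipe in the yellow cradle is level with the fixed stub, and finish while still holding the lever there with the gripper (it springs back if let go). Do not touch the pin or the pipe with the gripper, and leave the other things on the bench where they are.

Things in the scene. Friction and masses are not known exactly. Their poses are not given: they have to be found in the camera images.
- fixture: blue steel welding fixture fixed to the bench, base plate 150 x 335 x 12 mm over local y -120 to +215; origin on the bench surface under the middle of the cradle, z up; local y runs along the pipe to the fixed stub and the pin; local -x is the side where the lever starts. The stub and its bracket stand at local y 66 to 126 mm, x within 28 mm, to 178 mm high. Position and yaw vary
- pin_top (a point): centre of the flat top of the round steel pin (18 mm diameter, red band) in a brass collar (34 mm diameter, its top 30 mm above the bench) at fixture-local x -40, y +175 mm. The top is 45 mm above the bench when up, 31 mm when fully down. It moves straight down, needs about 6 to 9 N, and friction keeps it where it was driven
- pin (a joint): travel of the pin in m: 0 up, 0.014 fully down (end stop)
- mallet_grip (a point): grip point in the middle of the mallet's light wooden handle (a bar 18 mm wide, 26 mm high, reaching 20 to 155 mm from the head's axis). The mallet, about 0.45 kg, stands on one copper face left or right of the fixture, handle level, 40 mm above the bench; head an upright cylinder, 48 mm diameter, 80 mm high, axis 58 mm from this point. x points along the handle to the head, z up
- mallet_face (a point): centre of the mallet's lower copper striking face, 58 mm ahead (+x) of and 40 mm below mallet_grip, same axes
- mallet_head (a point): centre of the mallet's head, 40 mm above the striking face, same axes
- lever_grip (a point): point on the lever's handle, a black round bar of 14 mm diameter and 78 mm length parallel to the fixture's y axis (always level), 40 mm from its free, red-capped end. The bar may turn between the fingers. The red lever arm joins it 38 mm from this point on the +y side. It swings in the fixture's x-z plane on a circle of radius 120 mm about lever_hinge
- lever_hinge (a point): point on the lever's hinge axis (along fixture y) square to lever_grip, 45 mm above the bench; fixed to the fixture
- lever (a joint): lever angle in rad: at 0 the lever leans to the fixture's -x side, 15.5 degrees (0.27 rad) above level; grows as the handle is swung up and over towards +x; 1.30 is straight up, the highest lift (cradle raised 16 mm); beyond it, to the stop at 1.60, the lift falls again. A spring pulls it back towards 0 throughout, 4 to 5 N at the handle near the top. Starts at rest at 0; the cradle begins to rise at about 0.2
- pipe: loose steel pipe, 42 mm diameter, 120 mm long, about 0.35 kg, lying in the V of the yellow cradle along its own y axis; origin at its centre, which is 132 mm above the bench when down and 148 mm at the highest lift
- pipe_end (a point): centre of the end face of the pipe that looks at the fixed stub
- stub_axis (a point): centre of the near end face of the fixed pipe stub, 148 mm above the bench; the pipe's end face stands 6 mm from it
- square: bystander: red L-shaped magnetic square 90 x 90 x 22 mm, lying left of the fixture
- spray_can: bystander: blue can 58 mm diameter, 160 mm high, standing on the other side of the fixture from the mallet
- offcut: bystander: short steel tube 48 mm diameter, 50 mm high, standing right of the fixture, towards the back
- tin: bystander: open aluminium tin 76 mm diameter, 70 mm high, standing right of the fixture
Things that resemble listed ones, but are neither listed nor needed, are in the scene too. Of the things like the part that bears mallet_grip, leave any that is turquoise; of the rest the larger one is meant.

How it is judged (in metres and radians):
On the way, in this order (a step that is already met when the one before it is completed fails the run):
1. the pin is driven fully down with the mallet's face on it (value of joint pin above 0.0115 m and distance between mallet_face and pin_top below 0.03 m), for 0.05 s.
2. the mallet is set down on the bench, off the fixture, and let go (height (world z) of mallet_head below 0.05 m and contact force between the fingers and mallet below 0.1 N and contact force between mallet and fixture below 0.1 N and linear speed of mallet below 0.05 m/s), for 0.2 s.
3. the lever is held upright by the gripper at its highest lift (value of joint lever between 1.14 and 1.46 rad and contact force between the fingers and lever above 0.5 N), for 0.3 s.
At the end, for the whole second after the job is handed in: The gripper still holds the lever, which stands within about 9 degrees of straight up (1.14 to 1.46 rad); the pipe lies in its cradle with its end within 3 mm of the stub's height; the pin is down (at least 11.5 of 14 mm); the mallet rests on the bench, released and off the fixture (all of step 3 and value of joint pin above 0.0115 m and z of pipe_end in the frame of stub_axis between -0.003 and 0.003 m and distance between pipe_end and stub_axis below 0.02 m and angle between the y axis of pipe and the y axis of fixture, either way round below 0.06 rad and height (world z) of mallet_head between 0 and 0.05 m and contact force between mallet and fixture below 0.1 N and contact force between the fingers and mallet below 0.1 N and linear speed of each of pipe, mallet below 0.02 m/s); the arm keeps its last pose, push and grip.
It fails at once if the gripper pushes the pin (contact force between the fingers and pin above 1 N).
It fails at once if the gripper touches the pipe (contact force between the fingers and pipe above 1 N).
It fails at once if another thing on the bench is moved by more than 30 mm (distance of any of square, spray_can, offcut, tin from where it was at the start of the episode above 0.03 m).
It also fails if it takes over 64 s, if anything falls off the work surface, if the arm or the gripper's body presses on something with over 40 N, if the wrist force passes 120 N, or if a joint passes its speed limit or range.

### The arm

A 6-joint arm with a two-finger parallel gripper is mounted at the origin on the work surface. World frame = base frame: x ahead of the robot, y to its left, z up, the work surface at z = 0. Lengths are in mm, angles in rad, forces in N, time in s.
With the tool pointing down it reaches from about 350 to 875 mm from the base axis. Payload 4.2 kg.
Tool frame: the origin (TCP) lies at the very end of the fingers, on their centre line; the grasp point (between the pads) lies 19 mm behind it (arm.pinch_z is the distance from the TCP to the grasp point, in mm); x points along the fingers, y is the direction in which the jaws open and shut, and the axes are right-handed (so a half turn about x gives the same grasp; the last joint's range is limited). The gripper opens to 85 mm and grips with 20 to 120 N. Pads are 22 mm wide; open, the fingers measure 114 mm over their backs; the gripper's body (76 mm by 85 mm) begins 54 mm behind the grasp point. The pads swing forward as they close: fully open they stand 13 mm farther back than shut.
Start: joints at [1.423, 0.385, 0.008, 0, -1.194, -0.259], TCP at [247.262, 573.987, 231.312] pointing down, gripper open.
Joint ranges: [-3.14, 3.14], [-1.21, 2.06], [-1.07, 1.41], [-3.16, 2.05], [-2.99, -0.16], [-3.1, 3.1]. Speed limits (rad/s): [2.79, 2.79, 3.14, 3.14, 3.14, 3.14].

### API

Orientations are given as a unit quaternion [x, y, z, w].
In Python, from bench import arm gives the robot as it stands.
- The arm moves only by the tool drive_tool, never from a script. Its argument "motion" is a list of rows, each a list of 4 numbers: the shift along the tool's x, y, z in mm, then the turn about the tool's x in degrees. In form: [[dx, dy, dz, spin], ...]. A call has 1 to 10 rows; each row shifts and turns the commanded pose from where the row before left it, along the tool's axes as they then stand; what a row does not reach is not made up. A row lasts 1/12 s, in which the tool goes at most 41.7 mm and 7.16 degrees, less where a joint would pass 70% of its speed; a pose out of reach is approached as far as the arm can. A call with a gripper value outside its range is refused whole. "grip" is the finger opening in mm, from 0 to 85.4, set as the call begins (left out, the last holds). The fingers move at their own pace and stop on an object; the grip force is fixed at half the most. Time passes only in rows, so rows that do not move let the fingers close. It gives the time, the measured TCP pose, the force and the opening at its end, in the units of the state.
- arm.read_state(): the state, without advancing time (a new reading comes with each control period).
- arm.get_image(name): name is "scene" or "top" or "wrist"; returns the picture (400x640x3 uint8, red, green, blue); there is no depth.
- arm.calibration(name): a dict with "K" (3x3 intrinsics, pixels), "eye" and "attitude" of the camera in the world; the wrist camera has in their place "T_tool_cam" (4x4, takes a point from camera to tool coordinates, whose origin is the TCP and whose axes are the tool frame's). Camera axes: x right, y up, looking along -z (the intrinsics and any distortion apply to the point x, -y, -z); pixel columns grow to the right and rows downward; lengths in mm; the calibration is good to about 2 mm. The wrist camera is an equidistant fisheye: a pixel r from the principal point sees the ray r / f radians off the axis. A picture is of the moment at which its call begins: read the wrist's pose just before it. calibration takes no time and is no camera call.
- arm.job_done(): hands the job in, once; it reports no verdict.
The state is a dict: "clock": time; "joints": joint angles; "joint_vel": joint speeds; "joint_efforts": joint torques, N m; "position": TCP position; "ee_rot": TCP orientation; "contact_force": force on the tool from outside, world axes, zero at the start; "wrist_torque": the same for the moment, N m; "gripper_width": finger opening in mm.
Only numpy, scipy, OpenCV 4.12 (cv2) and the standard library are available. Lean on these libraries where they do the work, as an engineer would, in place of code of your own. Each camera call takes 0.05 s, during which the arm holds its last target. There are 200 camera calls.

## Working session

There is one attempt and no reset: what is moved stays moved. The work goes in short steps, Python scripts to look and compute and a tool call to move; the robot and the scene stay as the last step left them, time stands still between calls to the robot, and variables do not carry over. Pictures are saved under pics/ and viewed, about 8 in all and at most 12, crops included, and the job is handed in when it is done.

Besides the shell and the picture viewer there is one more tool, called after "Request:" in YAML: its name, and indented under it one key for each argument. drive_tool: Moves the arm, as the interface text tells. Its arguments: {"type":"object","properties":{"motion":{"type":"array"},"grip":{"type":"number"}},"required":["motion"]}

```bash
mkdir -p pics; ls; python3 - <<'E'
from bench import arm
import cv2
s=arm.read_state(); print(s)
for n in("scene","top"):
    im=arm.get_image(n); cv2.imwrite(f"pics/{n}0.png",im[:,:,::-1]); print(n,arm.calibration(n))
print(arm.calibration("wrist"),arm.pinch_z)
E
```

```text
pics
{'clock': 0.0, 'joints': array([ 1.42257344e+00,  3.85569451e-01,  6.62225394e-03, -4.72613933e-04,
       -1.19399790e+00, -2.58596530e-01]), 'joint_vel': array([-7.08921550e-04, -2.34338306e-04,  1.25482072e-03, -1.84762582e-04,
       -5.89371914e-06, -2.01945890e-03]), 'joint_efforts': array([ 3.70525795e-04, -3.92290843e+01,  1.88409930e+01,  4.18619335e+00,
       -4.38168659e-03, -2.25877535e-06]), 'position': array([247.06721421, 573.45995256, 230.21631579]), 'ee_rot': array([-0.69240266,  0.14366998,  0.69262899,  0.14213575]), 'contact_force': array([-0.86995911, -0.28443393, -0.00642962]), 'wrist_torque': array([ 0.03042455, -0.02173934,  0.03750307]), 'gripper_width': 85.50255755134204}
scene {'K': array([[483.36300324,   0.        , 317.28622076],
       [  0.        , 483.36300324, 204.90029673],
       [  0.        ,   0.        ,   1.        ]]), 'eye': array([1451.04722942,  722.79999068, 1182.52439598]), 'attitude': array([0.16878902, 0.37366982, 0.82947489, 0.37927897])}
top {'K': array([[480.13968046,   0.        , 321.50092797],
       [  0.        , 480.13968046, 201.21580219],
       [  0.        ,   0.        ,   1.        ]]), 'eye': array([ 327.13161783,  -70.24029477, 1428.30715163]), 'attitude': array([ 0.05372562, -0.04676956, -0.69989217,  0.71068778])}
{'K': array([[309.70691629,   0.        , 319.07542313],
       [  0.        , 309.70691629, 203.22957808],
       [  0.        ,   0.        ,   1.        ]]), 'T_tool_cam': array([[ 1.02944140e-03,  2.91987784e-01, -9.56421494e-01,
        -1.41987028e+02],
       [ 9.99999449e-01, -4.98190650e-04,  9.24252802e-04,
         2.40021254e-01],
       [-2.06609718e-04, -9.56421918e-01, -2.91988136e-01,
        -7.44814434e+01],
       [ 0.00000000e+00,  0.00000000e+00,  0.00000000e+00,
         1.00000000e+00]])} 18.700000000000003
```

View pics/top0.png

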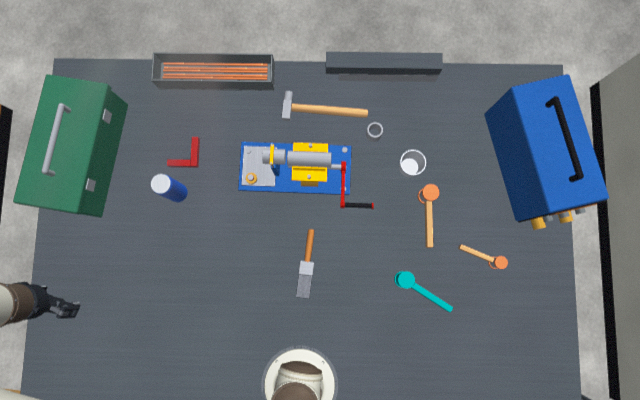

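View pics/scene0.png

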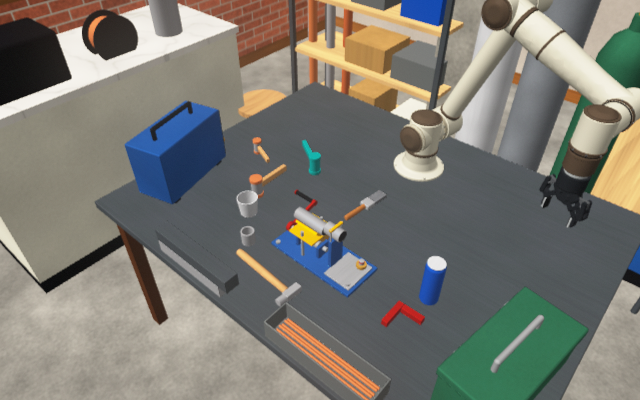

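```bash
cat > h.py <<'E'
from bench import arm
import numpy as np, cv2
from scipy.spatial.transform import Rotation as R
def ray(n,uv):
    c=arm.calibration(n);K=c["K"]
    d=np.array([(uv[0]-K[0,2])/K[0,0],-(uv[1]-K[1,2])/K[1,1],-1])
    return np.array(c["eye"]),R.from_quat(c["attitude"]).apply(d)
def at(n,uv,z):
    e,d=ray(n,uv); return e+d*(z-e[2])/d[2]
def px(n,p):
    c=arm.calibration(n);K=c["K"];q=R.from_quat(c["attitude"]).inv().apply(np.array(p)-c["eye"])
    return np.array([K[0,2]-K[0,0]*q[0]/q[2],K[1,2]+K[1,1]*q[1]/q[2]])
def wcam():
    s=arm.read_state();T=np.eye(4);T[:3,:3]=R.from_quat(s["ee_rot"]).as_matrix();T[:3,3]=s["position"]
    return T@arm.calibration("wrist")["T_tool_cam"],arm.calibration("wrist")["K"]
def wray(uv,TK=None):
    T,K=TK or wcam(); v=np.array([uv[0]-K[0,2],uv[1]-K[1,2]]);r=np.hypot(*v);t=r/K[0,0];u=v/max(r,1e-9)
    return T[:3,3],T[:3,:3]@np.array([np.sin(t)*u[0],-np.sin(t)*u[1],-np.cos(t)])
def wat(uv,z,TK=None):
    e,d=wray(uv,TK); return e+d*(z-e[2])/d[2]
def wpx(p,TK=None):
    T,K=TK or wcam(); q=T[:3,:3].T@(np.array(p)-T[:3,3]); a=np.arctan2(np.hypot(q[0],q[1]),-q[2]);w=np.array([q[0],-q[1]]);w/=np.linalg.norm(w)
    return np.array([K[0,2],K[1,2]])+K[0,0]*a*w
def crop(src,x0,y0,x1,y1,k,name):
    im=cv2.imread(src)[y0:y1,x0:x1]; cv2.imwrite(name,cv2.resize(im,None,fx=k,fy=k,interpolation=cv2.INTER_CUBIC))
E
python3 - <<'E'
from h import *
crop("pics/top0.png",232,135,382,255,5,"pics/cf.png")
crop("pics/top0.png",400,170,460,255,7,"pics/cm.png")
a=cv2.imread("pics/cf.png");b=cv2.imread("pics/cm.png")
# side by side, cm below-limited
o=np.zeros((595,1170,3),np.uint8);o[:595,:750]=a[:595];o[:595,750:]=b[:595];cv2.imwrite("pics/c1.png",a[:350]);
p=np.zeros((595,795,3),np.uint8);A=cv2.resize(a[:350],(750,350));B=cv2.resize(b,None,fx=1,fy=1);
E
```

```text
(no output)
```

View pics/cf.png

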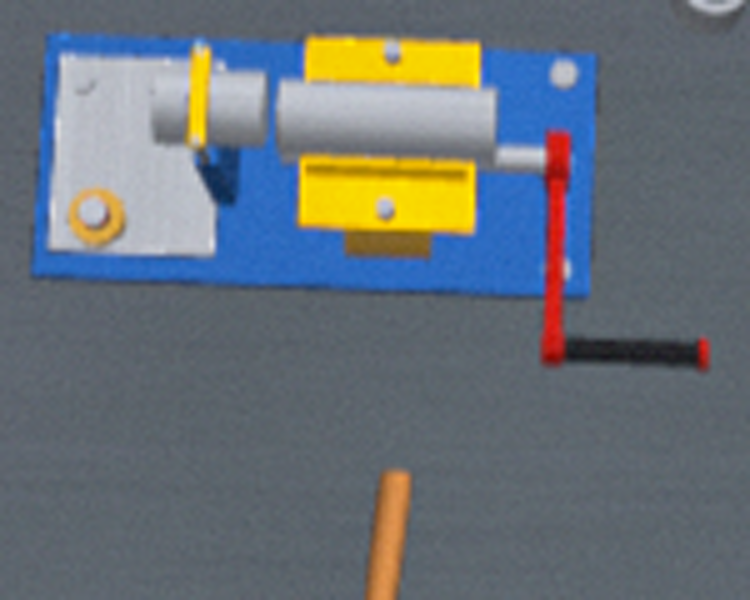

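View pics/cm.png

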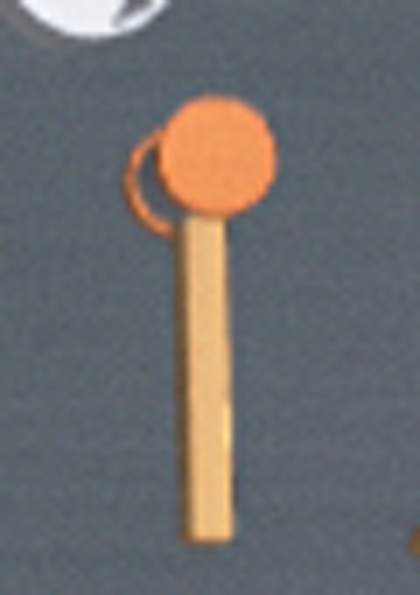

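```bash
python3 - <<'E'
from h import *
f=lambda u,v:((u+.5)/5-.5+232,(v+.5)/5-.5+135)
m=lambda u,v:((u+.5)/7-.5+400,(v+.5)/7-.5+170)
C=[at("top",f(*q),12)[:2] for q in [(48,35),(597,53),(588,297),(33,276)]]
L=np.array([[75,215],[75,-120],[-75,-120],[-75,215]])
C=np.array(C);print(C.round(1))
a=L-L.mean(0);b=C-C.mean(0);th=np.arctan2((a[:,0]*b[:,1]-a[:,1]*b[:,0]).sum(),(a*b).sum())
Rm=np.array([[np.cos(th),-np.sin(th)],[np.sin(th),np.cos(th)]]);o=C.mean(0)-Rm@L.mean(0)
print("yaw",th,"org",o,"res",(C-(L@Rm.T+o)).round(1))
print("pin meas",at("top",f(94,211),45),"pred",Rm@[-40,175]+o)
h=45+120*np.sin(.27)
print("handle junc,end",at("top",f(552,350),h),at("top",f(708,353),h))
for q in((552,350),(708,353)): print("local",Rm.T@(at("top",f(*q),h)[:2]-o))
hd=at("top",m(217,156),80);he=at("top",m(210,542),53);hj=at("top",m(203,218),53)
print("mallet head",hd,"end",he,hj,"len",np.linalg.norm(hd[:2]-he[:2]))
print([at("top",m(*q),80)[:2] for q in((158,156),(276,156),(217,95),(217,218))])
E
```

```text
[[ 709.2  192.2]
 [ 702.5 -141.3]
 [ 552.8 -137. ]
 [ 560.7  195.4]]
yaw -0.02239996460945275 org [630.27117008 -20.14776656] res [[-0.8 -0.9]
 [-0.   0.5]
 [ 0.2  1.5]
 [ 0.6 -1.1]]
pin meas [594.4689462  154.86600811  45.        ] pred [594.20087083 155.70425508]
handle junc,end [ 511.69695494 -113.71795456   77.0077724 ] [ 511.28341548 -202.2152779    77.0077724 ]
local [-116.44867495  -96.20255029]
local [-114.87993954 -184.68693491]
mallet head [ 551.50434232 -364.61993436   80.        ] end [ 396.74154624 -365.0891319    53.        ] [ 529.98740536 -364.32932932   53.        ] len 154.76350731530354
[array([ 551.15790184, -340.73548464]), array([ 551.85067548, -388.49698615]), array([ 576.64245915, -365.02768295]), array([ 526.08785634, -364.20767054])]
```

```bash
cat >> h.py <<'E'
def to(p,yd=None):
    s=arm.read_state();M=R.from_quat(s["ee_rot"]).as_matrix()
    print("pos",s["position"].round(1),"F",s["contact_force"].round(1),"w",round(s["gripper_width"],1),"t",round(s["clock"],2),"j",s["joints"].round(2))
    print("tool axes rows x,y,z:",M.T.round(4).tolist())
    print("shift in tool axes",(M.T@(np.array(p)-s["position"])).round(1))
E
python3 - <<'E'
from h import *
to([507,-364.8,230])
M=R.from_quat(arm.read_state()["ee_rot"]).as_matrix()
y=M[:,1];print("yaw of tool y",np.degrees(np.arctan2(y[1],y[0])))
E
```

```text
pos [247.1 573.5 230.3] F [-0.  -0.5  0.2] w 85.8 t 0.1 j [ 1.42  0.39  0.01 -0.   -1.19 -0.26]
tool axes rows x,y,z: [[-0.0007, -0.0019, -1.0], [-0.3958, -0.9183, 0.002], [-0.9183, 0.3958, -0.0001]]
shift in tool axes [   1.9  758.8 -610.1]
yaw of tool y -113.31627141446529
```

Request:
drive_tool:
  motion:
    - [0, 0, 0, -5.83]
    - [0, 0, 0, -5.83]
    - [0, 0, 0, -5.83]
    - [0, 0, 0, -5.83]
    - [0, 39, -11, 0]
    - [0, 39, -11, 0]
    - [0, 39, -11, 0]
    - [0, 39, -11, 0]
    - [0, 39, -11, 0]
    - [0, 39, -11, 0]
  grip: 50

```text
clock: 0.93
position: [313.2, 337.8, 230.9]
ee_rot: [-0.707, -0.0, 0.707, -0.001]
contact_force: [1.7, -0.2, 0.1]
gripper_width: 50.0
```

Request:
drive_tool:
  motion:
    - [0, 39, -11, 0]
    - [0, 39, -11, 0]
    - [0, 39, -11, 0]
    - [0, 39, -11, 0]
    - [0, 39, -11, 0]
    - [0, 39, -11, 0]
    - [0, 39, -11, 0]
    - [0, 39, -11, 0]
    - [0, 39, -11, 0]
    - [0, 39, -11, 0]

```text
clock: 1.77
position: [423.2, -52.0, 231.4]
ee_rot: [0.707, 0.0, -0.707, 0.0]
contact_force: [0.6, 1.4, -0.1]
gripper_width: 50.4
```

Request:
drive_tool:
  motion:
    - [0, 39, -11, 0]
    - [0, 39, -11, 0]
    - [0, 39, -11, 0]
    - [0, 39, -11, 0]
    - [0, 39, -11, 0]
    - [0, 39, -11, 0]
    - [0, 39, -11, 0]
    - [0, 39, -10, 0]
    - [0, 2, 0, 0]
    - [0, 0, 0, 0]

```text
clock: 2.6
position: [509.9, -365.8, 229.2]
ee_rot: [-0.706, 0.001, 0.708, 0.002]
contact_force: [0.7, 0.4, -0.4]
gripper_width: 50.0
```

```bash
python3 - <<'E'
from h import *
to([507,-364.8,230])
TK=wcam();im=arm.get_image("wrist");cv2.imwrite("pics/w1.png",im[:,:,::-1])
print(wpx([551.5,-364.6,80],TK),wpx([493.5,-364.7,53],TK),wpx([396.7,-365,53],TK))
E
```

```text
pos [ 509.9 -365.8  229.2] F [ 0.7  0.4 -0.4] w 50.0 t 2.6 j [-0.36  0.39  0.01 -0.   -1.2   1.93]
tool axes rows x,y,z: [[-0.0028, 0.0015, -1.0], [-0.0033, -1.0, -0.0015], [-1.0, 0.0033, 0.0028]]
shift in tool axes [-0.8 -1.   2.9]
[317.95365816 145.90050648] [318.40642546 197.21562684] [318.9806128  276.07166305]
```

View pics/w1.png

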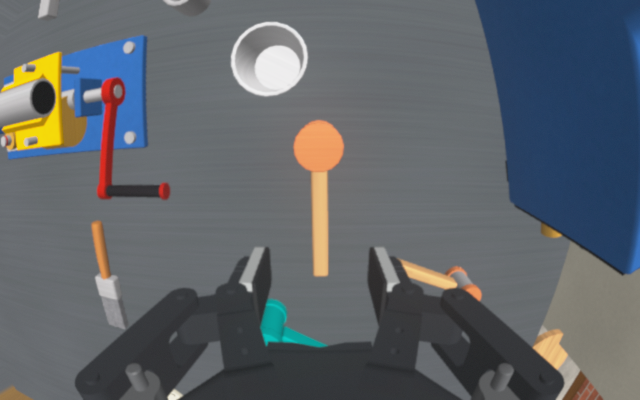

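Request:
drive_tool:
  motion:
    - [40, -1, 3, 0]
    - [40, 0, 0, 0]
    - [40, 0, 0, 0]
    - [35, 0, 0, 0]
    - [28, 0, 0, 0]
    - [15, 0, 0, 0]
    - [10, 0, 0, 0]
    - [0, 0, 0, 0]

```text
clock: 3.32
position: [506.3, -361.1, 21.6]
ee_rot: [-0.706, -0.001, 0.708, 0.0]
contact_force: [0.7, -0.3, -0.5]
gripper_width: 49.8
```

Request:
drive_tool:
  motion:
    - [0, 0, 0, 0]
    - [0, 0, 0, 0]
    - [0, 0, 0, 0]
    - [0, 0, 0, 0]
    - [0, 0, 0, 0]
    - [0, 0, 0, 0]
  grip: 0

```text
clock: 3.82
position: [508.7, -363.5, 25.5]
ee_rot: [0.708, -0.0, -0.706, 0.001]
contact_force: [-1.6, 0.9, 6.6]
gripper_width: 16.9
```

Request:
drive_tool:
  motion:
    - [-10, 0, 0, 0]
    - [-25, 0, 0, 0]
    - [-35, 0, 0, 0]
    - [-40, 0, 0, 0]
    - [-40, 0, 0, 0]
    - [-40, 0, 0, 0]
    - [-25, 0, 0, 0]
    - [-5, 0, 0, 0]
    - [0, 0, 0, 0]

```text
clock: 4.57
position: [507.4, -362.7, 244.8]
ee_rot: [0.708, -0.0, -0.706, -0.0]
contact_force: [0.1, 1.1, -5.1]
gripper_width: 16.8
```

```bash
python3 - <<'E'
from h import *
to([549.7,155.7,240])
TK=wcam();im=arm.get_image("wrist");cv2.imwrite("pics/w2.png",im[:,:,::-1])
z=arm.read_state()["position"][2];p=arm.read_state()["position"]
print(wpx([p[0]+44.5,p[1],z+59],TK),wpx([p[0]+44.5,p[1],z-21],TK))
hsv=cv2.cvtColor(im,cv2.COLOR_RGB2HSV);m=cv2.inRange(hsv,(5,140,120),(14,255,255))
n,l,st,c=cv2.connectedComponentsWithStats(m);print([(s.tolist(),q.round(1)) for s,q in zip(st,c) if s[4]>300][1:])
E
```

```text
pos [ 507.4 -362.7  244.8] F [ 0.1  1.1 -5.1] w 16.8 t 4.57 j [-0.36  0.37  0.02 -0.   -1.22  1.93]
tool axes rows x,y,z: [[0.0028, -0.0, -1.0], [-0.0003, -1.0, 0.0], [-1.0, 0.0003, -0.0028]]
shift in tool axes [   4.9 -518.5  -42.1]
[316.44315409 218.01122239] [317.7510029  168.71076975]
[([246, 130, 151, 157, 17407], array([320.7, 212.8])), ([98, 217, 17, 56, 490], array([105.8, 243.4])), ([454, 279, 24, 24, 420], array([465.7, 290.5]))]
```

View pics/w2.png

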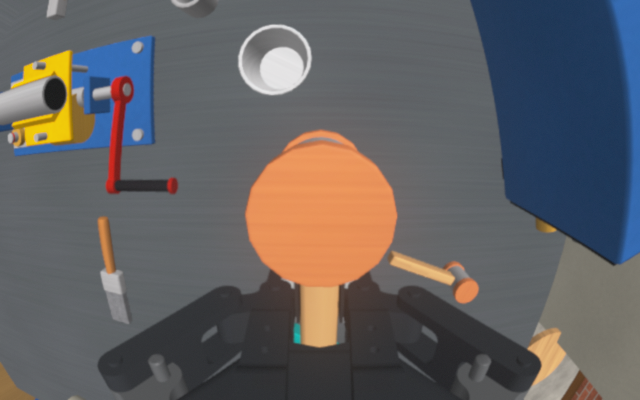

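Request:
drive_tool:
  motion:
    - [0, -20, -2, 0]
    - [0, -30, -3, 0]
    - [0, -40, -3, 0]
    - [0, -40, -3, 0]
    - [0, -40, -3, 0]
    - [0, -40, -3, 0]
    - [0, -40, -3, 0]
    - [0, -40, -3, 0]
    - [0, -40, -3, 0]
    - [0, -40, -3, 0]

```text
clock: 5.45
position: [534.0, 8.7, 239.7]
ee_rot: [-0.704, 0.0, 0.71, -0.0]
contact_force: [1.0, 0.5, -4.2]
gripper_width: 17.2
```

Request:
drive_tool:
  motion:
    - [0, -40, -3, 0]
    - [0, -40, -3, 0]
    - [0, -40, -3, 0]
    - [0, -30, -2, 0]
    - [0, 0, 0, 0]
    - [0, 0, 0, 0]

```text
clock: 5.95
position: [545.4, 158.1, 239.3]
ee_rot: [-0.704, 0.0, 0.71, -0.002]
contact_force: [-0.6, -0.4, -4.5]
gripper_width: 17.0
```

```bash
python3 - <<'E'
from h import *
to([548,157,240])
TK=wcam();im=arm.get_image("wrist");cv2.imwrite("pics/w3.png",im[:,:,::-1])
im=arm.get_image("top");cv2.imwrite("pics/t3.png",im[:,:,::-1])
im=arm.get_image("scene");cv2.imwrite("pics/s3.png",im[:,:,::-1])
print(wpx([594.2,155.7,45],TK), px("scene",[594.2,155.7,45]))
E
```

```text
pos [545.4 158.1 239.3] F [-0.6 -0.4 -4.5] w 17.0 t 5.95 j [ 0.57  0.29 -0.12 -0.   -1.18  1.01]
tool axes rows x,y,z: [[-0.0074, -0.003, -1.0], [0.0026, -1.0, 0.003], [-1.0, -0.0026, 0.0074]]
shift in tool axes [-0.7  1.2 -2.6]
[320.98300709 133.84104477] [360.96342521 260.40504462]
```

View pics/w3.png

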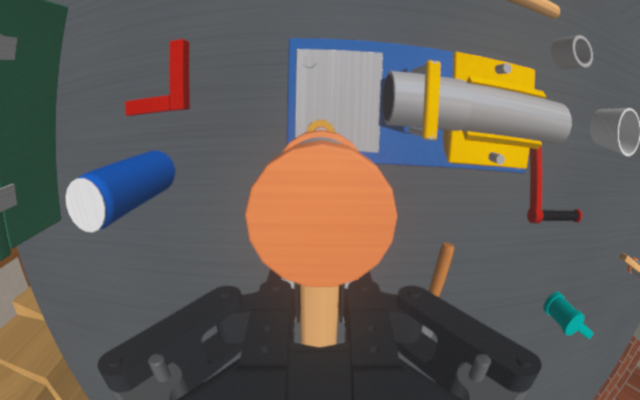

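Request:
drive_tool:
  motion:
    - [20, 1, -3, 0]
    - [35, 0, 0, 0]
    - [35, 0, 0, 0]
    - [30, 0, 0, 0]
    - [25, 0, 0, 0]
    - [12, 0, 0, 0]
    - [5, 0, 0, 0]
    - [0, 0, 0, 0]

```text
clock: 6.77
position: [549.6, 154.4, 79.9]
ee_rot: [-0.706, 0.001, 0.708, -0.0]
contact_force: [-0.8, 0.4, -3.8]
gripper_width: 17.4
```

Request:
drive_tool:
  motion:
    - [3, 0, 0, 0]
    - [3, 0, 0, 0]
    - [3, 0, 0, 0]
    - [2, 0, 0, 0]
    - [2, 0, 0, 0]
    - [0, 0, 0, 0]

```text
clock: 7.27
position: [550.6, 156.2, 69.0]
ee_rot: [0.707, 0.0, -0.707, 0.0]
contact_force: [-1.1, -1.7, -0.2]
gripper_width: 17.0
```

Request:
drive_tool:
  motion:
    - [3, 0, 0, 0]
    - [3, 0, 0, 0]
    - [3, 0, 0, 0]
    - [2, 0, 0, 0]
    - [2, 0, 0, 0]
    - [0, 0, 0, 0]

```text
clock: 7.77
position: [550.6, 156.2, 56.4]
ee_rot: [0.707, 0.0, -0.707, 0.0]
contact_force: [-5.0, -0.6, 8.7]
gripper_width: 16.7
```

Request:
drive_tool:
  motion:
    - [2, 0, 0, 0]
    - [2, 0, 0, 0]
    - [2, 0, 0, 0]
    - [0, 0, 0, 0]

```text
clock: 8.1
position: [549.8, 155.9, 54.4]
ee_rot: [0.707, 0.0, -0.707, 0.001]
contact_force: [-17.2, -2.4, 31.9]
gripper_width: 17.0
```

Request:
drive_tool:
  motion:
    - [-5, 0, 0, 0]
    - [-10, 0, 0, 0]
    - [-20, 0, 0, 0]
    - [-30, 0, 5, 0]
    - [-30, 0, 30, 0]
    - [-10, 0, 38, 0]
    - [0, 0, 38, 0]
    - [0, 0, 9, 0]
    - [0, 0, 0, 0]

```text
clock: 8.85
position: [427.5, 155.1, 153.2]
ee_rot: [-0.706, -0.0, 0.708, -0.001]
contact_force: [0.8, 0.0, -4.3]
gripper_width: 17.2
```

```bash
python3 - <<'E'
from h import *
to([430,156,60])
TK=wcam();im=arm.get_image("wrist");cv2.imwrite("pics/w4.png",im[:,:,::-1])
im=arm.get_image("scene");cv2.imwrite("pics/s4.png",im[:,:,::-1])
print(wpx([594.2,155.7,31],TK),wpx([594.2,155.7,30],TK), px("scene",[594.2,155.7,31]))
crop("pics/w4.png",220,0,420,150,2,"pics/a.png");crop("pics/s4.png",310,200,410,275,4,"pics/b.png");crop("pics/s3.png",310,200,410,275,4,"pics/c.png")
a=cv2.imread("pics/w4.png");o=np.zeros((600,800,3),np.uint8);o[:300,:400]=cv2.imread("pics/b.png");o[300:,:400]=cv2.imread("pics/c.png")
o[:,400:]=cv2.resize(a[:300,220:420],(400,600));cv2.imwrite("pics/d4.png",o)
E
```

```text
pos [427.5 155.1 153.2] F [ 0.8  0.  -4.3] w 17.2 t 8.85 j [ 0.71  0.18 -0.5  -0.   -0.89  0.87]
tool axes rows x,y,z: [[-0.0026, -0.0004, -1.0], [0.0011, -1.0, 0.0004], [-1.0, -0.0011, 0.0026]]
shift in tool axes [93.1 -1.  -2.7]
[318.5224117    6.95972044] [318.52480039   7.32296049] [360.71270715 263.38363569]
```

View pics/d4.png

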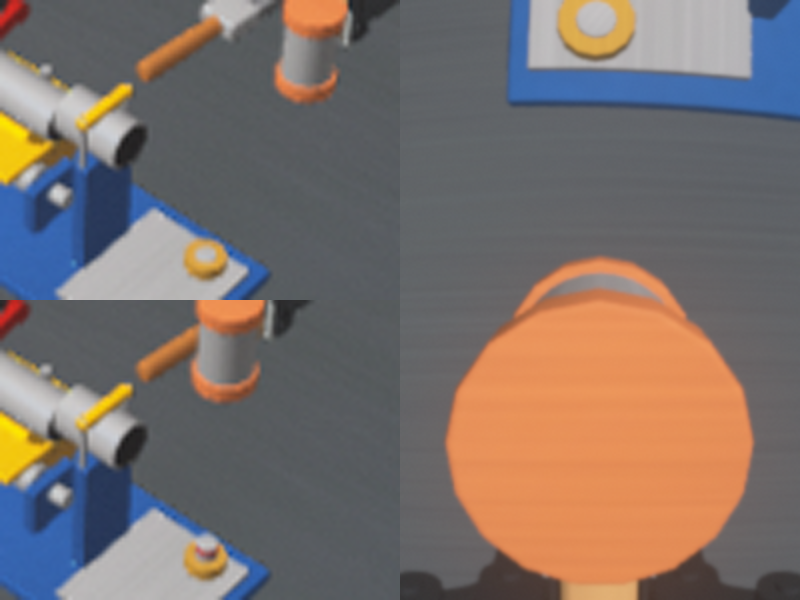

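Request:
drive_tool:
  motion:
    - [20, 0, 0, 0]
    - [35, 0, 0, 0]
    - [35, 0, 0, 0]
    - [20, 0, 0, 0]
    - [10, 0, 0, 0]
    - [4, 0, 0, 0]
    - [2, 0, 0, 0]
    - [0, 0, 0, 0]

```text
clock: 9.62
position: [431.9, 156.4, 27.5]
ee_rot: [0.707, 0.0, -0.707, -0.0]
contact_force: [-0.1, -0.1, -3.8]
gripper_width: 17.2
```

Request:
drive_tool:
  motion:
    - [2, 0, 0, 0]
    - [1, 0, 0, 0]
    - [1, 0, 0, 0]
    - [0, 0, 0, 0]

```text
clock: 9.95
position: [431.4, 156.4, 24.6]
ee_rot: [0.708, 0.001, -0.707, -0.0]
contact_force: [-0.1, -0.1, -0.9]
gripper_width: 16.9
```

Request:
drive_tool:
  motion:
    - [1, 0, 0, 0]
    - [0, 0, 0, 0]
    - [0, 0, 0, 0]

```text
clock: 10.2
position: [431.4, 156.4, 24.5]
ee_rot: [0.708, 0.001, -0.706, 0.0]
contact_force: [-3.0, 0.1, 9.0]
gripper_width: 17.1
```

Request:
drive_tool:
  motion:
    - [0, 0, 0, 0]
    - [0, 0, 0, 0]
    - [0, 0, 0, 0]
    - [0, 0, 0, 0]
    - [-10, 0, 0, 0]
    - [-30, 0, 0, 0]
    - [-40, 0, 0, 0]
    - [-40, 0, 0, 0]
    - [-40, 0, 0, 0]
    - [-40, 0, 0, 0]
  grip: 50

```text
clock: 11.03
position: [430.5, 155.7, 224.9]
ee_rot: [0.707, 0.0, -0.707, -0.0]
contact_force: [1.1, 0.2, -0.3]
gripper_width: 50.1
```

```bash
python3 - <<'E'
from h import *
TK=wcam();im=arm.get_image("wrist");cv2.imwrite("pics/w5.png",im[:,:,::-1])
th=-.0224;c,s=np.cos(th),np.sin(th);L=np.array([-120*np.cos(.27),-145]);g=np.array([[c,-s],[s,c]])@L+[630.27,-20.15]
print("lever grip",g); to([*g,225])
E
```

```text
lever grip [ 511.39877774 -162.52322439]
pos [435.2 157.9 233.5] F [2.7 0.5 6. ] w 49.8 t 11.08 j [ 0.7   0.09 -0.38  0.   -1.08  0.87]
tool axes rows x,y,z: [[0.0157, 0.0076, -0.9998], [0.0025, -1.0, -0.0075], [-0.9999, -0.0024, -0.0157]]
shift in tool axes [  7.3 320.7 -75.3]
```

View pics/w5.png

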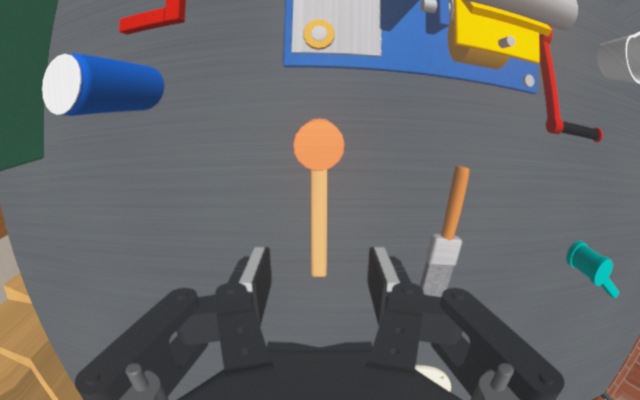

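Request:
drive_tool:
  motion:
    - [0, 30, -8, 0]
    - [0, 40, -9, 0]
    - [0, 40, -9, 0]
    - [0, 40, -9, 0]
    - [0, 40, -9, 0]
    - [0, 40, -9, 0]
    - [0, 40, -9, 0]
    - [0, 30, -9, 0]
    - [0, 20, -6, 0]
    - [0, 0, 0, 7]
  grip: 60

```text
clock: 11.92
position: [508.7, -167.4, 221.7]
ee_rot: [-0.705, 0.045, 0.706, 0.045]
contact_force: [-0.4, 0.8, 0.9]
gripper_width: 60.6
```

Request:
drive_tool:
  motion:
    - [0, 0, 0, 7]
    - [0, 0, 0, 7]
    - [0, 0, 0, 7]
    - [0, 0, 0, 7]
    - [0, 0, 0, 7]
    - [0, 0, 0, 7]
    - [0, 0, 0, 7]
    - [0, 0, 0, 7]
    - [0, 0, 0, 7]
    - [0, 0, 0, 7]

```text
clock: 12.75
position: [507.9, -163.9, 222.2]
ee_rot: [-0.552, 0.442, 0.552, 0.442]
contact_force: [0.0, -0.4, -0.2]
gripper_width: 60.1
```

Request:
drive_tool:
  motion:
    - [0, 0, 0, 7]
    - [0, 0, 0, 7]
    - [0, 0, 0, 0]
    - [0, 0, 0, 0]
    - [0, 0, 0, 0]

```text
clock: 13.17
position: [507.9, -164.0, 222.5]
ee_rot: [-0.496, 0.504, 0.496, 0.504]
contact_force: [-0.1, 0.6, 0.8]
gripper_width: 60.1
```

```bash
python3 - <<'E'
from h import *
to([511.4,-162.5,225])
TK=wcam();im=arm.get_image("wrist");cv2.imwrite("pics/w6.png",im[:,:,::-1])
print(wpx([511.4,-162.5,77],TK),wpx([510.5,-202.5,77],TK),wpx([512.3,-124.5,77],TK))
E
```

```text
pos [ 507.9 -164.   222.5] F [-0.1  0.6  0.8] w 60.1 t 13.17 j [-0.01  0.24 -0.23 -0.   -1.11 -0.01]
tool axes rows x,y,z: [[-0.0004, 0.0, -1.0], [-0.9999, 0.0147, 0.0004], [0.0147, 0.9999, 0.0]]
shift in tool axes [-2.5 -3.5  1.5]
[315.45090802 191.40084851] [315.67980871 149.94254062] [315.23929059 228.26643884]
```

View pics/w6.png

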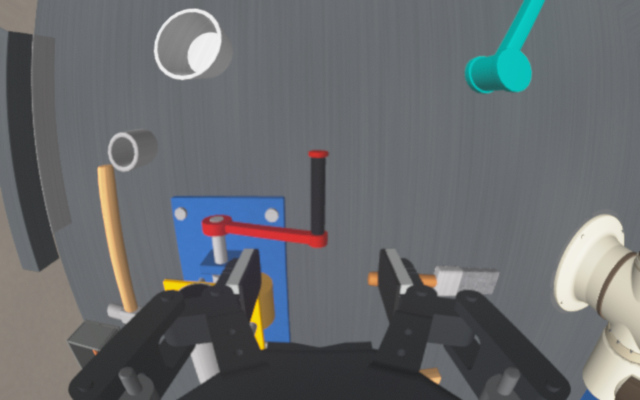

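Request:
drive_tool:
  motion:
    - [25, -2, 1, 0]
    - [35, 0, 0, 0]
    - [35, 0, 0, 0]
    - [35, 0, 0, 0]
    - [20, 0, 0, 0]
    - [10, 0, 0, 0]
    - [4, 0, 0, 0]
    - [0, 0, 0, 0]

```text
clock: 13.88
position: [510.3, -163.1, 58.6]
ee_rot: [-0.496, 0.504, 0.496, 0.504]
contact_force: [0.2, 0.7, 0.8]
gripper_width: 60.0
```

Request:
drive_tool:
  motion:
    - [0, 0, 0, 0]
    - [0, 0, 0, 0]
    - [0, 0, 0, 0]
    - [0, 0, 0, 0]
    - [0, 0, 0, 0]
    - [0, 0, 0, 0]
  grip: 0

```text
clock: 14.38
position: [509.4, -163.1, 59.8]
ee_rot: [-0.496, 0.505, 0.496, 0.504]
contact_force: [-4.0, 0.6, 5.9]
gripper_width: 11.9
```

```bash
python3 - <<'E'
from h import *
to([511.4,-162.5,58])
# arc plan in rows: from a0 to 1.57 (vertical), shifts down(x tool) and +x world (= -tool y)
a=np.linspace(.27,1.57,19);print(np.c_[-np.diff(120*np.sin(a)),np.diff(120*np.cos(a))].round(1).tolist())
E
```

```text
pos [ 509.4 -163.1   59.8] F [-4.   0.6  5.9] w 11.9 t 14.38 j [-0.01  0.43 -0.43  0.   -0.72 -0.01]
tool axes rows x,y,z: [[-0.0007, -0.0001, -1.0], [-0.9998, 0.0173, 0.0007], [0.0173, 0.9998, -0.0001]]
shift in tool axes [ 1.8 -2.   0.6]
[[-8.3, -2.6], [-8.1, -3.2], [-7.8, -3.8], [-7.5, -4.3], [-7.2, -4.9], [-6.8, -5.4], [-6.4, -5.8], [-6.0, -6.3], [-5.5, -6.7], [-5.0, -7.1], [-4.5, -7.4], [-3.9, -7.7], [-3.4, -8.0], [-2.8, -8.2], [-2.2, -8.4], [-1.6, -8.5], [-0.9, -8.6], [-0.3, -8.7]]
```

Request:
drive_tool:
  motion:
    - [-8.3, -2.6, 0, 0]
    - [-8.1, -3.2, 0, 0]
    - [-7.8, -3.8, 0, 0]
    - [-7.5, -4.3, 0, 0]
    - [-7.2, -4.9, 0, 0]
    - [-6.8, -5.4, 0, 0]
    - [0, 0, 0, 0]

```text
clock: 14.97
position: [530.6, -163.6, 104.7]
ee_rot: [-0.493, 0.507, 0.498, 0.502]
contact_force: [-10.0, -0.1, 3.4]
gripper_width: 11.9
```

```bash
python3 - <<'E'
from h import *
p=arm.read_state()["position"];print(arm.read_state()["contact_force"])
d=(p[:2]-[630.27,-20.15])@[np.cos(-.0224),np.sin(-.0224)];z=p[2]+18.7-45
print("lx",d,"dz",z,"r",np.hypot(d,z),"lever",np.arctan2(z,-d)-.27)
E
```

```text
[-9.994795   -0.06331095  3.40664637]
lx -96.45357475257491 dz 78.42735106891858 r 124.31468729895902 lever 0.4126837862588072
```

Request:
drive_tool:
  motion:
    - [-7.2, -4.8, 0, 0]
    - [-6.8, -5.3, 0, 0]
    - [-6.2, -6.2, 0, 0]
    - [-5.5, -6.7, 0, 0]
    - [-5, -7.1, 0, 0]
    - [-4.5, -7.4, 0, 0]
    - [0, 0, 0, 0]

```text
clock: 15.55
position: [568.6, -164.3, 139.4]
ee_rot: [-0.493, 0.507, 0.498, 0.502]
contact_force: [-7.5, -0.2, -0.4]
gripper_width: 11.9
```

```bash
cat > lv.py <<'E'
from h import *
s=arm.read_state();p=s["position"];print(s["clock"],p.round(1),s["contact_force"].round(1),s["gripper_width"])
d=(p[:2]-[630.27,-20.15])@[np.cos(-.0224),np.sin(-.0224)];z=p[2]+18.7-45
print("lx",d,"dz",z,"r",np.hypot(d,z),"lever",np.arctan2(z,-d)-.27)
E
python3 lv.py
```

```text
15.55 [ 568.6 -164.3  139.4] [-7.5 -0.2 -0.4] 11.888251437594903
lx -58.42364843149634 dz 113.05298251177089 r 127.25682516412965 lever 0.8238141147227278
```

Request:
drive_tool:
  motion:
    - [-3.7, -7.8, 0, 0]
    - [-3.2, -8, 0, 0]
    - [-2.6, -8.3, 0, 0]
    - [-2, -8.4, 0, 0]
    - [-1.5, -8.5, 0, 0]
    - [-0.8, -8.6, 0, 0]
    - [-0.3, -8.6, 0, 0]
    - [0, 0, 0, 0]
    - [0, 0, 0, 0]

```text
clock: 16.3
position: [629.4, -165.9, 156.8]
ee_rot: [-0.496, 0.505, 0.496, 0.503]
contact_force: [-6.2, -0.8, 6.0]
gripper_width: 11.5
```

```bash
python3 lv.py; python3 - <<'E'
from h import *
im=arm.get_image("scene");cv2.imwrite("pics/s7.png",im[:,:,::-1]);crop("pics/s7.png",240,160,400,300,2.5,"pics/a.png")
im=arm.get_image("top");cv2.imwrite("pics/t7.png",im[:,:,::-1]);crop("pics/t7.png",232,135,392,275,2.5,"pics/b.png")
cv2.imwrite("pics/d7.png",np.hstack([cv2.imread("pics/a.png"),cv2.imread("pics/b.png")]))
th=-.0224;c,s=np.cos(th),np.sin(th);w=lambda x,y,z:[*(np.array([[c,-s],[s,c]])@[x,y]+[630.27,-20.15]),z]
for n,x0,y0 in(("scene",240,160),("top",232,135)):
    for q in((0,-107,165),(0,-107,45),(0,60,148),(0,66,148),(0,60,169),(0,66,169)): print(n,q,((px(n,w(*q))-[x0,y0])*2.5).round(0))
E
```

```text
16.3 [ 629.4 -165.9  156.8] [-6.2 -0.8  6. ] 11.52040840246731
lx 2.387519620805071 dz 130.4868362009044 r 130.50867661447413 lever 1.3190913005403986
scene (0, -107, 165) [116.  96.]
scene (0, -107, 45) [120. 163.]
scene (0, 60, 148) [213. 166.]
scene (0, 66, 148) [217. 168.]
scene (0, 60, 169) [213. 153.]
scene (0, 66, 169) [217. 156.]
top (0, -107, 165) [291.  56.]
top (0, -107, 45) [286.  80.]
top (0, 60, 148) [138.  54.]
top (0, 66, 148) [132.  54.]
top (0, 60, 169) [136.  50.]
top (0, 66, 169) [131.  50.]
```

View pics/d7.png

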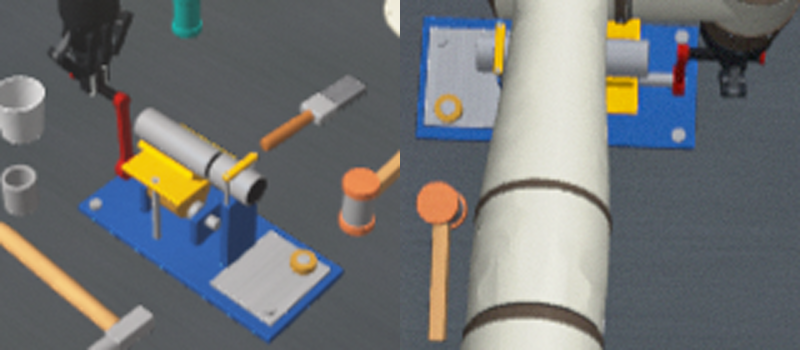

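Request:
drive_tool:
  motion:
    - [0, 0, 0, 0]
    - [0, 0, 0, 0]
    - [0, 0, 0, 0]
    - [0, 0, 0, 0]
    - [0, 0, 0, 0]
    - [0, 0, 0, 0]
    - [0, 0, 0, 0]
    - [0, 0, 0, 0]
    - [0, 0, 0, 0]
    - [0, 0, 0, 0]

```text
clock: 17.23
position: [629.4, -165.9, 156.8]
ee_rot: [-0.496, 0.505, 0.496, 0.504]
contact_force: [-6.8, -0.1, 5.9]
gripper_width: 11.8
```

Request:
drive_tool:
  motion:
    - [0, 0, 0, 0]
    - [0, 0, 0, 0]
    - [0, 0, 0, 0]
    - [0, 0, 0, 0]
    - [0, 0, 0, 0]
    - [0, 0, 0, 0]
    - [0, 0, 0, 0]
    - [0, 0, 0, 0]
    - [0, 0, 0, 0]
    - [0, 0, 0, 0]

```text
clock: 18.07
position: [629.4, -165.9, 156.8]
ee_rot: [-0.496, 0.505, 0.496, 0.504]
contact_force: [-6.0, -1.2, 5.5]
gripper_width: 11.4
```

```bash
python3 lv.py; python3 - <<'E'
from h import *
TK=wcam();im=arm.get_image("wrist");cv2.imwrite("pics/w8.png",im[:,:,::-1])
w=lambda x,y,z:[*(np.array([[.99975,.0224],[-.0224,.99975]])@[x,y]+[630.27,-20.15]),z]
for z in (158,165,172): print(z,wpx(w(0,-185,z),TK))
print("arm/bar joint",wpx(w(0,-107,165),TK),"hinge",wpx(w(0,-107,45),TK))
im=arm.get_image("scene");cv2.imwrite("pics/s8.png",im[:,:,::-1]);crop("pics/s8.png",280,190,350,270,5,"pics/a.png")
o=np.zeros((400,750,3),np.uint8);o[:,:350]=cv2.imread("pics/a.png");crop("pics/w8.png",220,0,420,400,1,"pics/b.png");o[:,350:]=cv2.resize(cv2.imread("pics/w8.png")[80:280,220:420],(400,400));cv2.imwrite("pics/d8.png",o)
E
```

```text
18.0667 [ 629.4 -165.9  156.8] [-6.  -1.2  5.5] 11.3932715157407
lx 2.371208922077472 dz 130.52496873605315 r 130.54650548865638 lever 1.318961036126531
158 [324.42951647 187.46945167]
165 [324.68461125 191.26516122]
172 [324.96516904 195.45087753]
arm/bar joint [322.77932892 328.95067685] hinge [321.40499389 241.50594096]
```

View pics/d8.png

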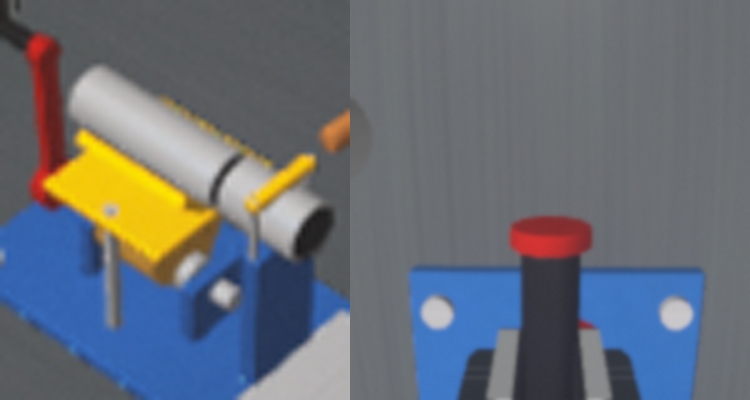

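```bash
python3 - <<'E'
from h import *
print(arm.job_done())
s=arm.read_state();print(s["clock"],s["position"],s["contact_force"],s["gripper_width"])
E
```

```text
the job is handed in; nothing more can be done
None
the job is handed in; nothing more can be done
```

The pin is down, the mallet is standing on the bench, and I handed the job in with the gripper holding the lever straight up, at 18 s of the 64 s allowed. No verdict was reported.

- **Pin:** I pressed it down with the mallet's face until it hit the stop, at about 32 N. The scene picture afterwards shows it flush with the collar.
- **Mallet:** I set it on its face in front of the fixture, well clear of it. The pictures show it upright and released.
- **Lever:** it works out at about 1.32 rad from the tool position, against 1.30 for straight up. The arm readings held steady for the 1.75 s I waited, with about 6 N at the handle.
- **Pipe:** it looks level with the stub in the scene picture. I judged that by eye and did not measure it.
- **Other things on the bench:** the arm kept clear of them, and none looked moved. I did not measure their positions again.

**Checks that disagreed:**
- **Grip on the lever bar:** the tool ended about 10 mm higher above the bar than planned, so the bar sits about 8 mm from the fingertips instead of 19 mm. The gripper opening reads 11.4 mm on a 14 mm bar. It held steady, so I did not re-grip.
- **Lever angle in the pictures:** the scene picture suggests the lever may lean a few hundredths of a radian from the computed angle, which is still well inside the tolerance.

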